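# Roll the pillar candle in front of the lantern

## Robot

A 6-joint arm with a two-finger parallel gripper is mounted at the origin on the work surface. World frame = base frame: x ahead of the robot, y to its left, z up, the work surface at z = 0. Lengths are in m, angles in rad, forces in N, time in s.
With the tool pointing down it reaches from about 0.35 to 0.975 m from the base axis. Payload 4.9 kg.
Tool frame: the origin (TCP) lies at the very end of the fingers, on their centre line; the grasp point (between the pads) lies 19 mm behind it (ctrl.grip_point_offset is the distance from the TCP to the grasp point, in m); z points along the fingers, y is the line along which they close (so a half turn about z gives the same grasp; the last joint's range is limited). The gripper opens to 85 mm and grips with 20 to 120 N. Pads are 22 mm wide; open, the fingers measure 114 mm over their backs; the gripper's body (76 mm by 85 mm) begins 54 mm behind the grasp point. The pads swing forward as they close: fully open they stand 13 mm farther back than shut.
Start: joints at [-1.304, 0.053, 1.613, -0, 1.476, -0.119], TCP at [0.235, -0.579, 0.231] pointing down, gripper open.
Joint ranges: [-3.01, 3.01], [-1.01, 2.22], [0.06, 2.58], [-1.02, 4.17], [0.09, 2.62], [-3.14, 3.14]. Speed limits (rad/s): [2.57, 2.57, 3.14, 3.14, 3.14, 3.14].

## Interface

Orientations are given as a rotation vector (axis times angle).
In Python, from station import ctrl gives the robot as it stands.
- The arm moves only by the tool send_rows, never from a script. Its argument "rows" is a list of rows, each a list of 3 entries, a list of its own where there are three numbers: the finger opening in cm, from 0 to 8.54, then the shift along the tool's x, y, z in cm, then the turn about the tool's z in degrees. A call has 1 to 10 rows; each row shifts and turns the commanded pose from where the row before left it, along the tool's axes as they then stand; what a row does not reach is not made up. A row lasts 1/8 s, in which the tool goes at most 62.5 mm and 10.7 degrees, less where a joint would pass 70% of its speed; a pose out of reach is approached as far as the arm can. A call with a gripper value outside its range is refused whole. The fingers move at their own pace and stop on an object; "newtons" is the grip in N (left out, the last holds). Time passes only in rows, so rows that do not move let the fingers close. It gives the time, the measured TCP pose, the force, the opening and the grip force at its end, in the units of the state.
- ctrl.get_obs(): the state, without advancing time (a new reading comes with each control period).
- ctrl.get_image(name): name is "scene" or "top"; returns a dict with "frame" (480x640x3 uint8, red, green, blue), "range_z" (480x640 float32, m along the optical axis (not along the pixel's ray), 0 where there is no reading), "fx", "fy", "cx", "cy" (pixels), "cam_to_world" (4x4, takes a point from camera to world coordinates). Camera axes: x right, y down, z forward; pixel columns grow to the right and rows downward; lengths in m; the calibration is good to about 2 mm. A picture is of the moment at which its call begins.
- ctrl.finish_job(): hands the job in; it is judged then, once.
The state is a dict: "t": time; "q": joint angles; "dq": joint speeds; "effort": joint torques, N m; "tool_pos": TCP position; "tool_rot": TCP orientation; "contact_force": force on the tool from outside, world axes, zero at the start; "wrist_torque": the same for the moment, N m; "opening": finger opening in m; "grip_force": force on a finger pad.
Only numpy, scipy, OpenCV 4.12 (cv2) and the standard library are available. Lean on these libraries where they do the work, as an engineer would, in place of code of your own. Each camera call takes 0.05 s, during which the arm holds its last target. There are 200 camera calls.

## Task

The pillar candle is lying on its side on the bench. With the fingertips on top of it, not against its side, roll it sideways along the bench until it lies centred straight in front of the lantern's open doorway, one end still pointing at the doorway, and leave it lying there at rest. Do not grip, lift or stand it up, and leave the lantern and the other things where they are.

Things in the scene. Friction and masses are not known exactly. Their poses are not given: they have to be found in the camera images.
- candle: Ivory plastic LED pillar candle: cylinder 70 mm in diameter, 110 mm long, small dark wick at one end, 0.25 kg, lying on the bench. Origin at its centre (35 mm up; its top at 70 mm). x axis along its length, roughly away from the robot; y and z turn as it rolls. Let go at 0.1 m/s it rolls on about 15 mm; slat gaps do not hinder it. A fingertip on top travels twice as far as its centre.
- lantern: Aluminium lantern, glass sides, 130 mm square, 245 mm high plus ring, standing loose beyond the candle, to its left or right. Origin at the centre of its underside, z up. Its -x axis points straight out of the open doorway, roughly to the robot; doorway centred on y = 0, 100 mm wide, at x = -60 mm. Door leaf stands open at +y, out to x = -100, y = +145 mm. Not to be touched.
- mug: Blue ceramic mug, 80 mm wide, 90 mm high, standing on the bench on the other side from the lantern; origin at the centre of its underside. Leave alone.
- jar: Empty glass jar, 80 mm wide, 125 mm high, standing at one end of the bench; origin at the centre of its underside. Leave alone.
- peg_tray: Red plastic tray of clothespins, 220 x 140 mm (along its x, y), 40 mm high, at the other end of the bench; origin at the centre of its underside. Leave alone.
Not all that is in view belongs to the job. Leave any brown or yellow look-alike of the candle alone.

How it is judged:
By the outcome, as a careful person would: the job done as asked, in the order asked, and still so for the second after the job is handed in, with the robot touching nothing.
It also fails if it takes over 64 s, if anything falls off the work surface, if the arm or the gripper's body presses on something with over 40 N, if the wrist force passes 120 N, or if a joint passes its speed limit or range.

## Working session

There is one attempt and no reset: what is moved stays moved. The work goes in short steps, Python scripts to look and compute and a tool call to move; the robot and the scene stay as the last step left them, time stands still between calls to the robot, and variables do not carry over. Pictures are saved under pics/ and viewed, at most 10 in all, crops included, and the job is handed in when it is done.

Besides the shell and the picture viewer there is one more tool, called after "Call:" as a command line: name --argument value ..., lists and objects as JSON in quotes. send_rows: Moves the arm, as the interface text tells. Its arguments: {"type":"object","properties":{"rows":{"type":"array","items":{"type":"array"}},"newtons":{"type":"number"}},"required":["rows"]}

```bash
mkdir -p pics
cat > h.py <<'E'
import numpy as np, cv2
from station import ctrl
def grab(n):
    im=ctrl.get_image(n); z=im["range_z"]; v,u=np.mgrid[:480,:640]
    P=np.stack([(u-im["cx"])/im["fx"]*z,(v-im["cy"])/im["fy"]*z,z,np.ones_like(z)],-1)@np.array(im["cam_to_world"]).T
    P=P[...,:3]; P[z==0]=np.nan
    return im["frame"],P
def save(n,f): cv2.imwrite("pics/"+n,f[...,::-1])
E
python3 - <<'E'
from h import *
a,P=grab("top"); b,Q=grab("scene"); save("top1.png",a); save("scene1.png",b)
np.savez("s1.npz",a=a,P=P,b=b,Q=Q)
o=ctrl.get_obs(); print(o)
E
```

```text
{'t': 0.1, 'q': array([-1.30400709e+00,  5.33102396e-02,  1.61415942e+00, -1.03155768e-05,
        1.47601125e+00, -1.18996840e-01]), 'dq': array([ 0.00107706, -0.00031476, -0.00443512, -0.00115151, -0.00125113,
       -0.0014651 ]), 'effort': array([ 1.08624827e-03, -3.94905567e+01, -3.71362638e+01, -4.66359393e-05,
        3.89548339e-03, -1.53214290e-05]), 'tool_pos': array([ 0.2350284 , -0.57851252,  0.23017231]), 'tool_rot': array([-3.08148015e+00, -6.01881091e-01,  2.34926179e-04]), 'contact_force': array([-0.1257624 , -0.26669368,  0.24396464]), 'wrist_torque': array([ 0.03656002, -0.03324959, -0.02925143]), 'grip_force': 0.0, 'opening': 0.08539822108478139}
```

View pics/top1.png

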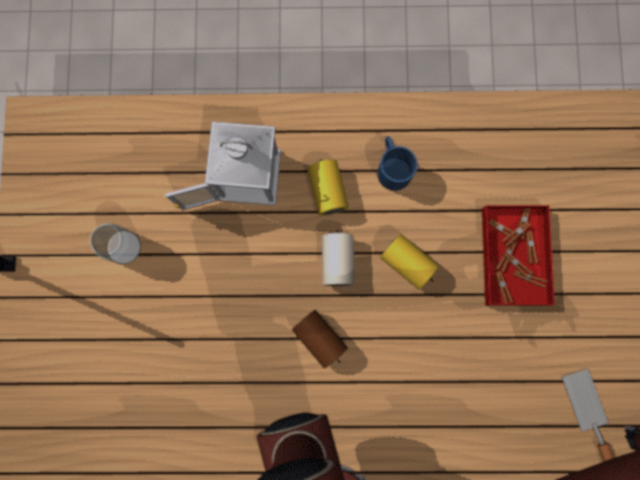

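View pics/scene1.png

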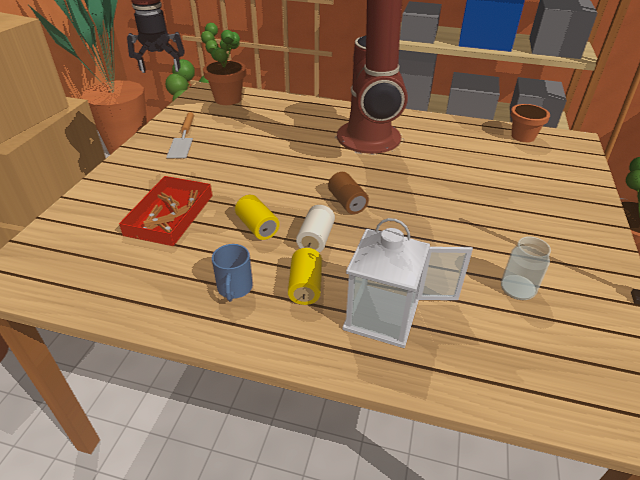

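Top view: the candidates are ivory (338,259), yellow (327,186), yellow (409,261) and brown (320,338). The ivory one is the candle. The lantern is at (243,165), with its door leaf at (193,196) on the +y side. The mug is at (397,167), the jar at (116,244) and the tray at (517,255). The scene view agrees, with the wick end facing the far edge.

```bash
cat > m.py <<'E'
from h import *
def candle(a,P,box=None):
    hsv=cv2.cvtColor(a,cv2.COLOR_RGB2HSV)
    m=(hsv[...,1]<75)&(hsv[...,2]>120)&(P[...,2]>.045)&(P[...,2]<.085)&(P[...,0]<.62)&(P[...,1]>-.25)&(P[...,1]<.3)
    n,l,s,c=cv2.connectedComponentsWithStats(m.astype(np.uint8))
    k=1+np.argmax(s[1:,4]); p=P[l==k]; 
    (c0,wh,ang)=cv2.minAreaRect(p[:,:2].astype(np.float32)*1000)
    bp=cv2.boxPoints((c0,wh,ang)); e=[bp[1]-bp[0],bp[2]-bp[1]]; e=max(e,key=np.linalg.norm); e=e*np.sign(e[0])
    return s[k],c[k],np.array(c0),wh,np.degrees(np.arctan2(e[1],e[0])),p[:,2].max()
E
python3 - <<'E'
from m import *
d=np.load("s1.npz");a,P,b,Q=d["a"],d["P"],d["b"],d["Q"]
print(*candle(a,P))
for uv in [(338,259),(327,186),(409,261),(320,338),(397,167),(213,123),(274,127),(275,203),(209,199),(243,165),(170,195),(116,244)]:
    print(uv,P[uv[1],uv[0]].round(3))
# lantern: points by height slices from both cams
for N,R in(("top",P),("scene",Q)):
  for lo,hi in((.02,.06),(.06,.12),(.12,.18),(.18,.2),(.2,.25)):
    m=(R[...,2]>lo)&(R[...,2]<hi)&(R[...,0]>.5)&(R[...,0]<.85)&(R[...,1]>.03)&(R[...,1]<.35)
    p=R[m][:,:2].astype(np.float32)*1000
    if len(p)>20: print(N,lo,hi,len(p),cv2.boxPoints(cv2.minAreaRect(p)).round().tolist())
c=cv2.resize(a[110:360,160:450],None,fx=2,fy=2,interpolation=2); save("crop1.png",c)
E
```

```text
[ 322  233   29   52 1363] [336.27586207 257.69772561] [547.99060059 -25.51426315] (109.75496673583984, 61.16029357910156) 0.33841652 0.07853108841299217
(338, 259) [ 0.546 -0.029  0.07 ]
(327, 186) [ 0.706 -0.007  0.068]
(409, 261) [ 0.541 -0.18   0.067]
(320, 338) [0.379 0.011 0.07 ]
(397, 167) [ 0.764 -0.167  0.005]
(213, 123) [0.815 0.225 0.173]
(274, 127) [0.805 0.101 0.174]
(275, 203) [0.681 0.111 0.009]
(209, 199) [0.685 0.255 0.042]
(243, 165) [0.718 0.159 0.206]
(170, 195) [0.669 0.312 0.162]
(116, 244) [0.591 0.472 0.004]
top 0.02 0.06 396 [[598.0, 287.0], [731.0, 18.0], [824.0, 64.0], [691.0, 333.0]]
top 0.06 0.12 489 [[584.0, 273.0], [722.0, 54.0], [803.0, 105.0], [666.0, 324.0]]
top 0.12 0.18 1845 [[666.0, 322.0], [679.0, 92.0], [826.0, 101.0], [813.0, 331.0]]
top 0.18 0.2 1551 [[686.0, 120.0], [798.0, 109.0], [809.0, 220.0], [697.0, 231.0]]
top 0.2 0.25 936 [[707.0, 138.0], [782.0, 132.0], [788.0, 204.0], [713.0, 210.0]]
scene 0.02 0.06 1528 [[672.0, 325.0], [715.0, 23.0], [845.0, 42.0], [802.0, 344.0]]
scene 0.06 0.12 2261 [[641.0, 298.0], [806.0, 106.0], [873.0, 164.0], [707.0, 355.0]]
scene 0.12 0.18 2910 [[669.0, 325.0], [685.0, 94.0], [831.0, 103.0], [816.0, 335.0]]
scene 0.18 0.2 1363 [[696.0, 124.0], [804.0, 113.0], [815.0, 221.0], [707.0, 232.0]]
scene 0.2 0.25 994 [[720.0, 141.0], [786.0, 135.0], [792.0, 204.0], [726.0, 210.0]]
```

View pics/crop1.png

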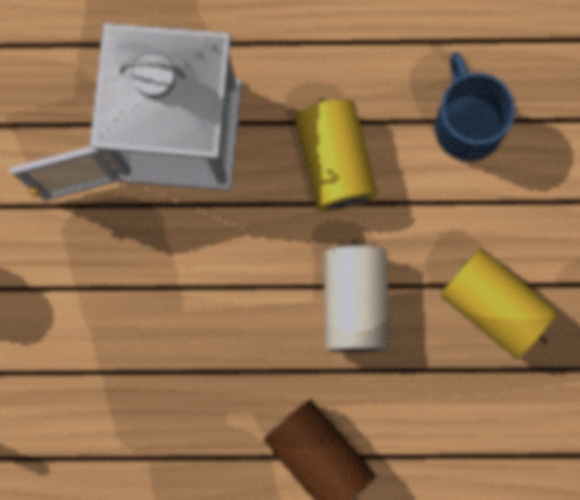

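The crop confirms it: ivory cylinder with its dark wick at crop (355,240), far end. The lantern yaw is about -5.6°. Next I'll refine the candle axis with a cylinder fit and work out the target and the approach.

```bash
cat >> m.py <<'E'
from scipy.optimize import least_squares
from scipy.spatial.transform import Rotation as Rn
L=np.array([.752,.1715]); yaw=np.radians(-5.6)
def fit(a,P,yc):
    hsv=cv2.cvtColor(a,cv2.COLOR_RGB2HSV)
    m=(hsv[...,1]<75)&(hsv[...,2]>110)&(P[...,2]>.04)&(P[...,2]<.085)&(abs(P[...,0]-.548)<.075)&(abs(P[...,1]-yc)<.06)
    p=P[m]
    if len(p)<80: return None
    q=p[abs(p[:,0]-np.median(p[:,0]))<.045]
    f=lambda s:np.hypot((q[:,1]-s[0]-s[1]*(q[:,0]-.548))*np.cos(np.arctan(s[1])),q[:,2]-s[2])-.035
    s=least_squares(f,[yc,0,.035],loss="soft_l1",f_scale=.002).x
    x=np.percentile(p[:,0],[1,99])
    tgt=L[1]+np.tan(yaw)*(x.mean()-L[0])
    return dict(n=len(p),yc=round(s[0],4),yawdeg=round(np.degrees(np.arctan(s[1])),2),zc=round(s[2],4),x=x.round(4),target=round(tgt,4))
E
python3 - <<'E'
from m import *
d=np.load("s1.npz")
print(fit(d["a"],d["P"],-.027)); print(fit(d["b"],d["Q"],-.027))
o=ctrl.get_obs();M=Rn.from_rotvec(o["tool_rot"]).as_matrix();print(M.round(3))
print("to (.548,-.027,.13) in tool cm",(M.T@(np.array([.548,-.027,.13])-o["tool_pos"])*100).round(2))
E
```

```text
{'n': 1445, 'yc': np.float64(-0.029), 'yawdeg': np.float64(1.23), 'zc': np.float64(0.0348), 'x': array([0.4945, 0.6019]), 'target': np.float64(0.1915)}
{'n': 912, 'yc': np.float64(-0.0266), 'yawdeg': np.float64(0.47), 'zc': np.float64(0.0351), 'x': array([0.5001, 0.6087]), 'target': np.float64(0.1909)}
[[ 0.927  0.376 -0.001]
 [ 0.376 -0.927  0.002]
 [ 0.    -0.002 -1.   ]]
to (.548,-.027,.13) in tool cm [ 49.75 -39.3   10.1 ]
```

Call:
send_rows --rows '[[5,[4,-3.2,0],0],[5,[4,-3.2,0],0],[5,[4,-3.2,0],0],[5,[4,-3.2,0],0],[5,[4,-3.2,0],0],[5,[4,-3.2,0],0],[5,[4,-3.2,0],0],[5,[4,-3.2,0],0],[5,[4,-3.2,0],0],[5,[4,-3.2,0],0]]'

```text
t: 1.35
tool_pos: [0.4857, -0.1303, 0.2309]
tool_rot: [-3.083, -0.602, 0.001]
contact_force: [1.2, -0.5, 0.4]
opening: 0.0503
grip_force: 0.0
```

Call:
send_rows --rows '[[5,[3,-2,1],-10],[5,[0,0,1],-10],[5,[0,0,1],-10],[5,[0,0,1],-10],[5,[0,0,1],-10],[5,[0,0,1],-10],[5,[0,0,1],-8],[5,[0,0,0],0]]'

```text
t: 2.35
tool_pos: [0.5047, -0.1019, 0.1598]
tool_rot: [-2.219, -2.22, 0.002]
contact_force: [0.3, 0.9, 0.2]
opening: 0.0499
grip_force: 0.0
```

```bash
cat >> m.py <<'E'
def rel(t):
    o=ctrl.get_obs();M=Rn.from_rotvec(o["tool_rot"]).as_matrix()
    print("t",o["t"],"pos",o["tool_pos"].round(4),"F",o["contact_force"].round(1),"open",round(o["opening"],4),"yaxis deg",np.degrees(np.arctan2(M[1,1],M[0,1])).round(1))
    print("rel tool cm",(M.T@(np.array(t)-o["tool_pos"])*100).round(2), "M",M.round(2).tolist())
E
python3 -c "
from m import *
rel([.551,-.038,.08])"
```

```text
t 2.35 pos [ 0.5047 -0.1019  0.1598] F [0.3 0.9 0.2] open 0.0499 yaxis deg 0.0
rel tool cm [6.38 4.66 7.98] M [[-0.0, 1.0, -0.0], [1.0, 0.0, 0.0], [0.0, -0.0, -1.0]]
```

Call:
send_rows --rows '[[5,[3.2,2.3,2],0],[5,[3.2,2.3,2],0],[5,[0.2,0,2],0],[5,[0,0,1],0],[5,[0,0,0.5],0],[5,[0,0,0],0]]'

```text
t: 3.1
tool_pos: [0.5513, -0.0368, 0.0864]
tool_rot: [2.221, 2.222, -0.0]
contact_force: [1.0, -0.3, 0.1]
opening: 0.0496
grip_force: 0.0
```

```bash
python3 -c "
from m import *
rel([.551,-.036,.07])
b,Q=grab('scene'); print(fit(b,Q,-.027)); save('s2.png',cv2.resize(b[110:310,200:440],None,fx=3,fy=3)[:600])"
```

```text
t 3.1 pos [ 0.5513 -0.0368  0.0864] F [ 1.  -0.3  0.1] open 0.0496 yaxis deg 0.0
rel tool cm [ 0.08 -0.03  1.64] M [[-0.0, 1.0, 0.0], [1.0, 0.0, -0.0], [-0.0, 0.0, -1.0]]
{'n': 847, 'yc': np.float64(-0.0265), 'yawdeg': np.float64(0.4), 'zc': np.float64(0.0349), 'x': array([0.4999, 0.6088]), 'target': np.float64(0.1909)}
```

View pics/s2.png

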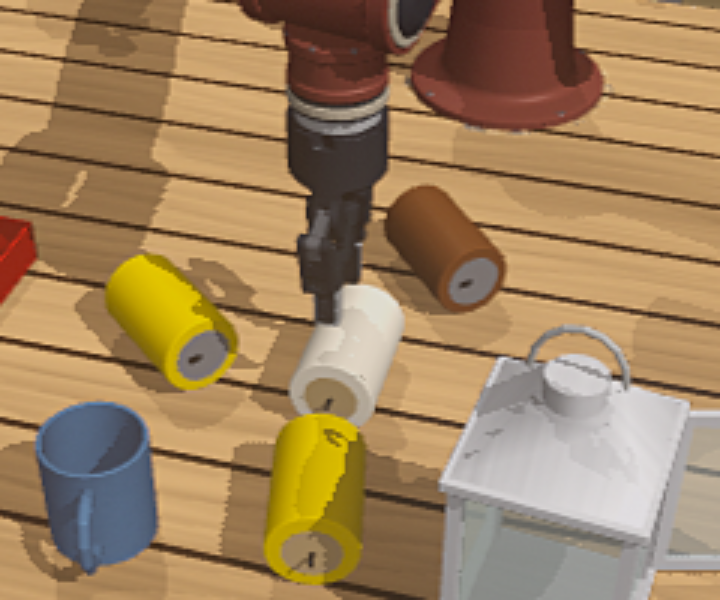

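The fingertips (crop 325,310) sit just above the candle, slightly on its -y side. The other objects haven't moved. I'll descend until they touch.

Call:
send_rows --rows '[[5,[0.2,0,0.6],0],[5,[0,0,0.2],0],[5,[0,0,0.2],0],[5,[0,0,0],0]]'

```text
t: 3.65
tool_pos: [0.5514, -0.0341, 0.0761]
tool_rot: [-2.219, -2.223, 0.0]
contact_force: [0.1, -0.1, 0.1]
opening: 0.0501
grip_force: 0.0
```

Call:
send_rows --rows '[[5,[0,0,0.2],0],[5,[0,0,0.2],0],[5,[0,0,0.1],0],[5,[0,0,0],0]]'

```text
t: 4.15
tool_pos: [0.5514, -0.0341, 0.0711]
tool_rot: [-2.219, -2.223, 0.0]
contact_force: [-0.1, -0.9, 0.5]
opening: 0.0501
grip_force: 0.0
```

Call:
send_rows --rows '[[5,[0,0,0.1],0],[5,[0,0,0.1],0],[5,[0,0,0],0]]'

```text
t: 4.53
tool_pos: [0.5514, -0.0341, 0.0692]
tool_rot: [-2.219, -2.223, 0.0]
contact_force: [-0.3, -0.2, 0.8]
opening: 0.0498
grip_force: 0.0
```

Call:
send_rows --rows '[[5,[0,0,0.1],0],[5,[0,0,0.1],0],[5,[0,0,0],0]]'

```text
t: 4.9
tool_pos: [0.5514, -0.0341, 0.0672]
tool_rot: [-2.219, -2.223, 0.0]
contact_force: [-0.5, -0.3, 0.5]
opening: 0.05
grip_force: 0.0
```

Call:
send_rows --rows '[[5,[0,0,0.1],0],[5,[0,0,0.1],0],[5,[0,0,0],0]]'

```text
t: 5.28
tool_pos: [0.5517, -0.0343, 0.0668]
tool_rot: [2.219, 2.224, -0.001]
contact_force: [-4.4, -0.2, 9.1]
opening: 0.0498
grip_force: 4.2
```

Call:
send_rows --rows '[[5,[0.3,0,0],0],[5,[0.6,0,0],0],[5,[0.8,0,0],0],[5,[0.8,0,0],0],[5,[0.8,0,0],0],[5,[0.5,0,-1],0],[5,[0,0,-2],0],[5,[-3,0,-1],0]]'

```text
t: 6.28
tool_pos: [0.5527, -0.0257, 0.1079]
tool_rot: [2.215, 2.225, 0.003]
contact_force: [-0.1, -1.2, -0.3]
opening: 0.0501
grip_force: 0.0
```

```bash
cat >> m.py <<'E'
def look(yc):
    rel([.551,yc,.07])
    for n in("scene","top"):
        f,P=grab(n); print(n,fit(f,P,yc))
    return f
E
python3 -c "
from m import *
look(-.01)"
```

```text
t 6.275 pos [ 0.5527 -0.0257  0.1079] F [-0.1 -1.2 -0.3] open 0.0501 yaxis deg 0.3
rel tool cm [ 1.57 -0.17  3.79] M [[-0.0, 1.0, 0.0], [1.0, 0.0, -0.0], [-0.0, 0.0, -1.0]]
scene {'n': 929, 'yc': np.float64(-0.006), 'yawdeg': np.float64(0.91), 'zc': np.float64(0.035), 'x': array([0.4992, 0.608 ]), 'target': np.float64(0.191)}
top {'n': 537, 'yc': np.float64(-0.0086), 'yawdeg': np.float64(0.94), 'zc': np.float64(0.0346), 'x': array([0.4929, 0.5552]), 'target': np.float64(0.1939)}
```

Call:
send_rows --rows '[[5,[1.0,-0.1,2],0],[5,[0,0,1.5],0],[5,[0,0,0.4],0],[5,[0.5,0,0],0.3],[5,[1.0,0,0],0.4],[5,[1.3,0,0],0.4],[5,[1.3,0,0],0.4],[5,[1.2,0,-1],0],[5,[0,0,-2],0],[5,[-2,0,-0.5],0]]'

```text
t: 7.62
tool_pos: [0.5519, 0.0168, 0.1034]
tool_rot: [2.244, 2.195, 0.003]
contact_force: [0.9, -0.6, 0.6]
opening: 0.0502
grip_force: 0.0
```

```bash
python3 -c "
from m import *
look(.015)"
```

```text
t 7.625 pos [0.5519 0.0168 0.1034] F [ 0.9 -0.6  0.6] open 0.0502 yaxis deg -1.3
rel tool cm [-0.18 -0.09  3.34] M [[0.02, 1.0, 0.0], [1.0, -0.02, -0.0], [-0.0, 0.0, -1.0]]
scene {'n': 906, 'yc': np.float64(0.0273), 'yawdeg': np.float64(-0.62), 'zc': np.float64(0.035), 'x': array([0.5008, 0.6095]), 'target': np.float64(0.1908)}
top {'n': 351, 'yc': np.float64(0.0253), 'yawdeg': np.float64(-0.43), 'zc': np.float64(0.0348), 'x': array([0.4943, 0.5468]), 'target': np.float64(0.1942)}
```

Call:
send_rows --rows '[[5,[0.1,0,2],0],[5,[0.1,0,1.2],0],[5,[0,0,0.3],0],[5,[0.5,0,0],0.3],[5,[1.0,0,0],0.4],[5,[1.3,0,0],0.4],[5,[1.3,0,0],0.4],[5,[1.2,0,-1],0],[5,[0,0,-2],0],[5,[-2,0,-0.5],0]]'

```text
t: 8.98
tool_pos: [0.553, 0.0517, 0.1033]
tool_rot: [2.273, 2.165, 0.003]
contact_force: [0.4, -0.6, 0.1]
opening: 0.05
grip_force: 0.0
```

```bash
python3 -c "
from m import *
look(.055)"
```

```text
t 8.975 pos [0.553  0.0517 0.1033] F [ 0.4 -0.6  0.1] open 0.05 yaxis deg -2.8
rel tool cm [ 0.32 -0.23  3.33] M [[0.05, 1.0, 0.0], [1.0, -0.05, -0.0], [-0.0, 0.0, -1.0]]
scene {'n': 835, 'yc': np.float64(0.0623), 'yawdeg': np.float64(-1.69), 'zc': np.float64(0.035), 'x': array([0.5026, 0.6118]), 'target': np.float64(0.1906)}
top {'n': 335, 'yc': np.float64(0.0606), 'yawdeg': np.float64(-0.85), 'zc': np.float64(0.0347), 'x': array([0.4963, 0.5442]), 'target': np.float64(0.1942)}
```

Call:
send_rows --rows '[[5,[0.1,0,2],0],[5,[0.1,0,1.2],0],[5,[0,0,0.3],0],[5,[0.5,0,0],0.4],[5,[1.0,0,0],0.5],[5,[1.3,0,0],0.5],[5,[1.3,0,0],0.4],[5,[1.2,0,-1],0],[5,[0,0,-2],0],[5,[-2,0,-0.5],0]]'

```text
t: 10.32
tool_pos: [0.5551, 0.0867, 0.1034]
tool_rot: [2.306, 2.129, 0.004]
contact_force: [-0.4, -0.3, -0.0]
opening: 0.0499
grip_force: 0.0
```

```bash
python3 -c "
from m import *
look(.095)"
```

```text
t 10.325 pos [0.5551 0.0867 0.1034] F [-0.4 -0.3 -0. ] open 0.0499 yaxis deg -4.6
rel tool cm [ 0.8  -0.49  3.34] M [[0.08, 1.0, 0.0], [1.0, -0.08, -0.0], [0.0, 0.0, -1.0]]
scene {'n': 514, 'yc': np.float64(0.0967), 'yawdeg': np.float64(-3.11), 'zc': np.float64(0.0355), 'x': array([0.5072, 0.6135]), 'target': np.float64(0.1903)}
top {'n': 299, 'yc': np.float64(0.0949), 'yawdeg': np.float64(-2.9), 'zc': np.float64(0.0343), 'x': array([0.4996, 0.5421]), 'target': np.float64(0.1942)}
```

Call:
send_rows --rows '[[5,[0.1,0,2],0],[5,[0.1,0,1.2],0],[5,[0,0,0.3],0],[5,[0.5,0,0],0.4],[5,[1.0,0,0],0.4],[5,[1.3,0,0],0.4],[5,[1.3,0,0],0.4],[5,[1.2,0,-1],0],[5,[0,0,-2],0],[5,[-2,0,-0.5],0]]'

```text
t: 11.68
tool_pos: [0.5583, 0.1216, 0.1034]
tool_rot: [2.336, 2.097, 0.004]
contact_force: [-0.2, -0.2, 0.2]
opening: 0.05
grip_force: 0.0
```

```bash
python3 -c "
from m import *
look(.13)"
```

```text
t 11.675 pos [0.5583 0.1216 0.1034] F [-0.2 -0.2  0.2] open 0.05 yaxis deg -6.2
rel tool cm [ 0.76 -0.83  3.34] M [[0.11, 0.99, 0.0], [0.99, -0.11, -0.0], [0.0, 0.0, -1.0]]
scene {'n': 146, 'yc': np.float64(0.1307), 'yawdeg': np.float64(-2.22), 'zc': np.float64(0.0357), 'x': array([0.5087, 0.5567]), 'target': np.float64(0.193)}
top {'n': 233, 'yc': np.float64(0.1277), 'yawdeg': np.float64(-4.67), 'zc': np.float64(0.0346), 'x': array([0.5025, 0.5447]), 'target': np.float64(0.1939)}
```

Call:
send_rows --rows '[[5,[0.1,0,2],0],[5,[0.1,0,1.2],0],[5,[0,0,0.3],0],[5,[0.5,0,0],0.2],[5,[1.0,0,0],0.2],[5,[1.3,0,0],0.2],[5,[1.3,0,0],0],[5,[1.2,0,-1],0],[5,[0,0,-2],0],[5,[-2,0,-0.5],0]]'

```text
t: 13.02
tool_pos: [0.5624, 0.1564, 0.1036]
tool_rot: [2.347, 2.085, 0.005]
contact_force: [-0.6, -1.1, -0.2]
opening: 0.0497
grip_force: 0.0
```

Call:
send_rows --rows '[[5,[-3,0,-3],0],[5,[-5,0,-3],0],[5,[-5,0,0],0],[5,[-2,0,0],0],[5,[0,0,0],0]]'

```text
t: 13.65
tool_pos: [0.5425, 0.0059, 0.161]
tool_rot: [-2.354, -2.08, 0.0]
contact_force: [0.1, 0.2, -0.6]
opening: 0.0502
grip_force: 0.0
```

```bash
python3 -c "
from m import *
f=look(.165); save('t3.png',f)"
```

```text
t 13.65 pos [0.5425 0.0059 0.161 ] F [ 0.1  0.2 -0.6] open 0.0502 yaxis deg -7.1
rel tool cm [15.89 -1.11  9.1 ] M [[0.12, 0.99, -0.0], [0.99, -0.12, 0.0], [0.0, -0.0, -1.0]]
scene {'n': 160, 'yc': np.float64(0.1614), 'yawdeg': np.float64(-5.82), 'zc': np.float64(0.0358), 'x': array([0.511 , 0.5473]), 'target': np.float64(0.1934)}
top {'n': 1418, 'yc': np.float64(0.1588), 'yawdeg': np.float64(-5.01), 'zc': np.float64(0.0346), 'x': array([0.5068, 0.6147]), 'target': np.float64(0.1903)}
```

View pics/t3.png

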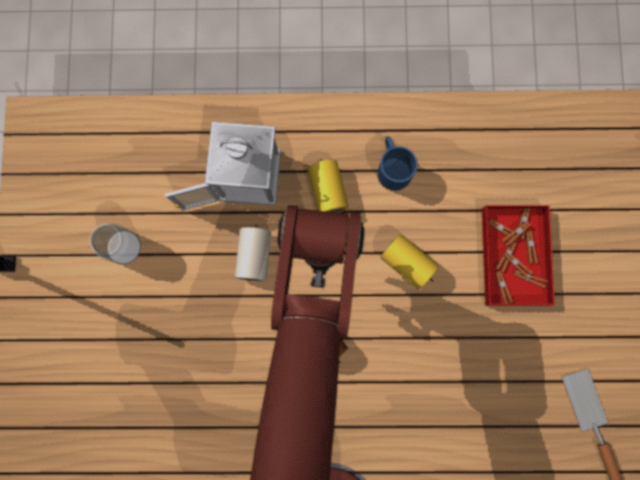

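The candle now lies at top-view pixel (252,253), about 31 mm short of the doorway line. Its yaw of about -5° matches the lantern's, and nothing else has moved. Two gentle strokes remain.

Call:
send_rows --rows '[[5,[5,0,1],0],[5,[5,0.1,2],0],[5,[3.5,0,2],0],[5,[1,0,2],0],[5,[0,0,1.8],0],[5,[0,0,0.3],0],[5,[0,0,0.35],0],[5,[0,0,0],0]]'

```text
t: 14.75
tool_pos: [0.5621, 0.1506, 0.0675]
tool_rot: [2.352, 2.082, 0.002]
contact_force: [0.1, -0.9, -0.6]
opening: 0.0499
grip_force: 0.0
```

Call:
send_rows --rows '[[5,[0.4,0,0],0],[5,[0.7,0,0],0],[5,[0.8,0,0],0],[5,[0.8,0,0],0],[5,[0.6,0,0],0],[5,[0.3,0,-0.5],0],[5,[0,0,-2],0],[5,[-3,0,-1],0],[5,[-5,0,-3],0],[5,[-5,0,0],0]]'

```text
t: 16.0
tool_pos: [0.5526, 0.0566, 0.137]
tool_rot: [2.346, 2.081, 0.009]
contact_force: [-0.4, 0.0, -0.0]
opening: 0.0503
grip_force: 0.0
```

Call:
send_rows --rows '[[5,[-3,0,0],0],[5,[0,0,0],0]]'

```text
t: 16.25
tool_pos: [0.5471, 0.0263, 0.1337]
tool_rot: [2.353, 2.079, 0.003]
contact_force: [0.1, -0.5, -0.1]
opening: 0.05
grip_force: 0.0
```

```bash
python3 -c "
from m import *
look(.18)"
```

```text
t 16.25 pos [0.5471 0.0263 0.1337] F [ 0.1 -0.5 -0.1] open 0.05 yaxis deg -7.1
rel tool cm [15.3  -1.52  6.36] M [[0.12, 0.99, 0.0], [0.99, -0.12, -0.0], [0.0, 0.0, -1.0]]
scene {'n': 158, 'yc': np.float64(0.1617), 'yawdeg': np.float64(-4.74), 'zc': np.float64(0.0356), 'x': array([0.5116, 0.5478]), 'target': np.float64(0.1933)}
top {'n': 1428, 'yc': np.float64(0.1589), 'yawdeg': np.float64(-5.5), 'zc': np.float64(0.0345), 'x': array([0.5069, 0.6147]), 'target': np.float64(0.1902)}
```

The pass just missed contact because it stayed a millimetre too high. I'll repeat it slightly lower.

Call:
send_rows --rows '[[5,[5,0,1],0],[5,[5,-0.1,1],0],[5,[2,0,2],0],[5,[0.4,0,1.5],0],[5,[0,0,0.8],0],[5,[0,0,0.3],0],[5,[0,0,0.2],0],[5,[0,0,0],0]]'

```text
t: 17.35
tool_pos: [0.5603, 0.1512, 0.0667]
tool_rot: [-2.351, -2.081, 0.001]
contact_force: [-9.2, -0.2, 13.1]
opening: 0.0498
grip_force: 7.0
```

Call:
send_rows --rows '[[5,[0.4,0,-0.05],0],[5,[0.7,0,0],0],[5,[0.8,0,0],0],[5,[0.8,0,0],0],[5,[0.6,0,0],0],[5,[0.3,0,-0.5],0],[5,[0,0,-2],0],[5,[-3,0,-1],0],[5,[-5,0,-3],0],[5,[-5,0,0],0]]'

```text
t: 18.6
tool_pos: [0.5516, 0.0563, 0.1341]
tool_rot: [2.347, 2.08, 0.009]
contact_force: [1.4, -1.0, 0.2]
opening: 0.0501
grip_force: 0.0
```

Call:
send_rows --rows '[[5,[-3,0,0],0],[5,[0,0,0],0]]'

```text
t: 18.85
tool_pos: [0.546, 0.0261, 0.1308]
tool_rot: [2.354, 2.078, 0.002]
contact_force: [-0.4, 0.8, -0.5]
opening: 0.05
grip_force: 0.0
```

```bash
python3 -c "
from m import *
look(.18)"
```

```text
t 18.85 pos [0.546  0.0261 0.1308] F [-0.4  0.8 -0.5] open 0.05 yaxis deg -7.1
rel tool cm [15.33 -1.42  6.07] M [[0.12, 0.99, 0.0], [0.99, -0.12, -0.0], [-0.0, 0.0, -1.0]]
scene {'n': 189, 'yc': np.float64(0.1792), 'yawdeg': np.float64(-4.65), 'zc': np.float64(0.0356), 'x': array([0.514 , 0.5584]), 'target': np.float64(0.1927)}
top {'n': 1313, 'yc': np.float64(0.1762), 'yawdeg': np.float64(-5.82), 'zc': np.float64(0.0347), 'x': array([0.5095, 0.6167]), 'target': np.float64(0.19)}
```

Call:
send_rows --rows '[[5,[5,0,1],0],[5,[5,0,1],0],[5,[3,0,2],0],[5,[1.5,0,1.3],0],[5,[0,0,0.7],0],[5,[0,0,0.3],0],[5,[0,0,0.2],0],[5,[0,0,0],0]]'

```text
t: 19.95
tool_pos: [0.5629, 0.1718, 0.0669]
tool_rot: [-2.351, -2.081, 0.001]
contact_force: [-8.0, 0.9, 10.4]
opening: 0.0497
grip_force: 5.4
```

Call:
send_rows --rows '[[5,[0.4,0,-0.03],0],[5,[0.6,0,0],0],[5,[0.7,0,0],0],[5,[0.6,0,0],0],[5,[0.4,0,0],0],[5,[0,0,-0.5],0],[5,[0,0,-2],0],[5,[-3,0,-1],0],[5,[-5,0,-3],0],[5,[-5,0,0],0]]'

```text
t: 21.2
tool_pos: [0.553, 0.0683, 0.1346]
tool_rot: [2.346, 2.08, 0.009]
contact_force: [0.7, -0.5, 0.5]
opening: 0.0497
grip_force: 0.0
```

Call:
send_rows --rows '[[5,[-4,0,0],0],[5,[-3,0,0],0],[5,[0,0,0],0]]'

```text
t: 21.58
tool_pos: [0.5426, -0.0016, 0.1311]
tool_rot: [2.354, 2.078, 0.002]
contact_force: [0.1, -0.8, -0.3]
opening: 0.05
grip_force: 0.0
```

```bash
python3 -c "
from m import *
f=look(.19); save('t4.png',f)
f,P=grab('top')
m=(P[...,2]>.18)&(P[...,2]<.2)&(P[...,0]>.5)&(P[...,0]<.85)&(P[...,1]>.03)&(P[...,1]<.35)
print(cv2.minAreaRect(P[m][:,:2].astype(np.float32)*1000))"
```

```text
t 21.575 pos [ 0.5426 -0.0016  0.1311] F [ 0.1 -0.8 -0.3] open 0.05 yaxis deg -7.1
rel tool cm [19.12 -1.55  6.11] M [[0.12, 0.99, 0.0], [0.99, -0.12, -0.0], [-0.0, 0.0, -1.0]]
scene {'n': 234, 'yc': np.float64(0.1926), 'yawdeg': np.float64(-4.91), 'zc': np.float64(0.0357), 'x': array([0.5152, 0.5622]), 'target': np.float64(0.1924)}
top {'n': 1310, 'yc': np.float64(0.1899), 'yawdeg': np.float64(-5.71), 'zc': np.float64(0.0346), 'x': array([0.5115, 0.6195]), 'target': np.float64(0.1898)}
((746.5255737304688, 169.39962768554688), (111.61251068115234, 110.37504577636719), 84.52450561523438)
```

View pics/t4.png

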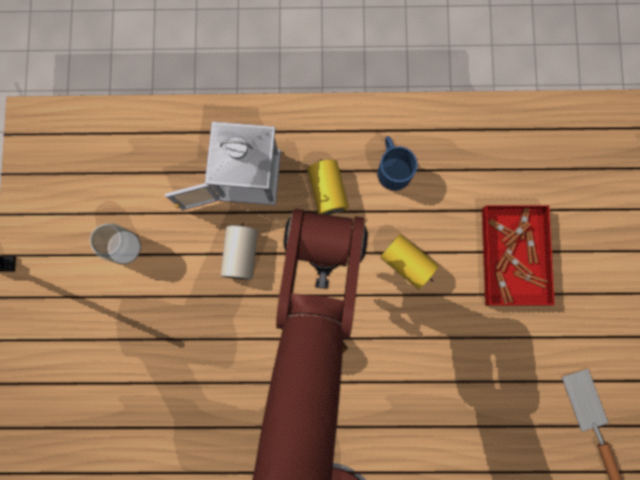

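The candle lies at top-view pixel (239,251), on the doorway axis to within a millimetre or two and aligned with the lantern. The lantern and other things are where they were, and the arm is clear.

```bash
python3 -c "
from station import ctrl
print(ctrl.finish_job())"
```

```text
the job is handed in; nothing more can be done
None
```

The candle was rolled from on top to lie centred in front of the lantern's doorway (within about 2 mm by camera), its wick end pointing at the doorway, and the job was handed in at about 22 s with nothing else moved.

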